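# Set the short stand leg one hole longer

### The job

Two telescoping legs of the exhibit-camera stand lie in black cradles on the bench, and one of them is set one hole shorter than the other. Press the spring snap button of the shorter leg flush and slide its outer tube outward, towards its rubber foot, to the next hole, so that both legs are the same length and the button has sprung out fully again. Leave the longer leg as it is set.

Things in the scene. Friction and masses are not known exactly. Their poses are not given: they have to be found in the camera images.
- short_button (a point): Point on the shorter leg's centre line beside its snap button, 58 mm above the bench; fixed to the cradle. x: along the leg to its rubber foot (away from the robot, up to 0.2 rad askew), y across, z up. Brass button, 12 mm thick, stands 7 mm out of the tube's +y side (robot's left). Pinched across y from above, button and tube are gripped together. Free beside and below, from x -100 to +75 mm.
- short_tube (a joint): Travel of the shorter leg's square aluminium outer tube (30 x 30 mm, 212 mm long, black foot 36 mm square), m: 0 at start, grows towards the foot, next hole at 0.040, then 0.080. Locked while the button is out (1.5 mm play); with it flush, slides at about 10 N at first, then 2 N, moving with whatever grips it. The fixed inner tube keeps the button, which snaps out at the next hole and stops it.
- short_snap (a joint): How far the shorter leg's spring button is pressed in, m: 0 fully out, 0.007 flush with the tube, about 0.009 when under the tube wall between holes. Its spring pushes outward with 4 N when out, 6 N when flush.
- long_tube (a joint): Travel of the longer leg's tube from its setting, m (0 at start, locked). Both legs are alike, in fixed black cradles 260 x 50 mm (rear clamp block 83 mm tall, front saddle 56 mm), 190 mm or more apart, either may be on the left; the longer one's tube stands 40 mm farther out over its saddle and shows more of the dark inner tube behind.

How it is judged:
At the end, for the whole second after the job is handed in: The shorter leg's tube rests drawn out by one hole (36 to 44 mm) and its snap button stands fully out again (pressed in by less than 2 mm) (value of joint short_tube between 0.036 and 0.044 m and value of joint short_snap below 0.002 m and velocity of joint short_tube between -0.01 and 0.01 m/s); the robot touches nothing.
It fails at once if the longer leg's setting is changed (its tube slides more than 10 mm either way) (value of joint long_tube above 0.01 m or value of joint long_tube below -0.01 m).
It also fails if it takes over 29 s, if anything falls off the work surface, if the arm or the gripper's body presses on something with over 40 N, if the wrist force passes 120 N, or if a joint passes its speed limit or range.

### The arm

A 6-joint arm with a two-finger parallel gripper is mounted at the origin on a cart in front of the work surface, level with it; the furniture and walls round the work are solid. World frame = base frame: x ahead of the robot, y to its left, z up, the work surface at z = 0. Lengths are in m, angles in rad, forces in N, time in s.
With the tool pointing down it reaches from about 0.35 to 0.95 m from the base axis. Payload 17.4 kg.
Tool frame: the origin (TCP) lies midway between the tips of the shut fingers; the grasp point (between the pads) lies 19 mm behind it (r.hold_point_z is the z of the grasp point in the tool frame, in m); z points along the fingers, y is the direction in which the jaws open and shut (so a half turn about z gives the same grasp; the last joint's range is limited). The gripper opens to 93 mm and grips with 3 to 60 N. Pads are 15 mm wide; open, the fingers measure 128 mm over their backs; the gripper's body (75 mm by 188 mm) begins 65 mm behind the grasp point.
Start: joints at [-1.314, 0.116, 1.442, -0, 1.584, -0.038], TCP at [0.196, -0.646, 0.219] pointing down, gripper open.
Joint ranges: [-2.83, 2.83], [-0.83, 2.19], [0.07, 2.5], [-1.14, 4.28], [0.01, 3], [-2.97, 2.97]. Speed limits (rad/s): [1.89, 1.89, 2.22, 3.14, 3.14, 3.14].

### API

Orientations are given as a unit quaternion [w, x, y, z].
In Python, from bench import r, read_camera, ticket gives the robot as it stands.
- The arm moves only by the tool move_arm, never from a script. Its argument "targets" is a list of rows, each an object with "delta_pos": the shift along the tool's x, y, z in cm, a list of three; "rotation": the turn, a rotation vector about the tool's x, y, z in rad, a list of three. A call has exactly 10 rows; each row shifts and turns the commanded pose from where the row before left it, along the tool's axes as they then stand; what a row does not reach is not made up. A row lasts 1/12 s, in which the tool goes at most 41.7 mm and 7.16 degrees, less where a joint would pass 70% of its speed; a pose out of reach is approached as far as the arm can. A call with a gripper value outside its range is refused whole. "fingers" is the finger opening in cm, from 0 to 9.3, set as the call begins (left out, the last holds). The fingers move at their own pace and stop on an object; the grip force is fixed at half the most. Time passes only in rows, so rows that do not move let the fingers close, or fill a call up. It gives the time, the measured TCP pose, the force and the opening at its end, in the units of the state.
- r.state(): the state, without advancing time (a new reading comes with each control period).
- read_camera(name): name is "scene" or "top" or "wrist"; returns a dict with "frame" (384x512x3 uint8, blue, green, red), "intrinsics" (3x3 intrinsics, pixels), "rvec" (rotation vector, rad) and "tvec" (3), from world to camera coordinates, as OpenCV has them; the wrist camera has in their place "mount" (4x4, takes a point from camera to tool coordinates, whose origin is the TCP and whose axes are the flange's). Camera axes: x right, y down, z forward; pixel columns grow to the right and rows downward; lengths in m; the calibration is good to about 2 mm. A picture is of the moment at which its call begins: read the wrist's pose just before it. There is no depth.
- ticket.hand_in(): hands the job in, once; it reports no verdict.
The state is a dict: "clock": time; "joint_positions": joint angles; "joint_velocities": joint speeds; "joint_efforts": joint torques, N m; "ee_pos": TCP position; "eef_rot": TCP orientation; "force": force on the tool from outside, world axes, zero at the start; "moment": the same for the moment, N m; "width": finger opening in m.
Only numpy, scipy, OpenCV 4.12 (cv2) and the standard library are available. Lean on these libraries where they do the work, as an engineer would, in place of code of your own. Each camera call takes 0.05 s, during which the arm holds its last target.

## Working session

There is one attempt and no reset: what is moved stays moved. The work goes in short steps, Python scripts to look and compute and a tool call to move; the robot and the scene stay as the last step left them, time stands still between calls to the robot, and variables do not carry over. Pictures are saved under pics/ and viewed, and the job is handed in when it is done.

Besides the shell and the picture viewer there is one more tool, called as name(argument=value, ...) on one line, values as JSON. move_arm: Moves the arm, as the interface text tells. Its arguments: {"type":"object","properties":{"targets":{"type":"array"},"fingers":{"type":"number"}},"required":["targets"]}

```bash
mkdir -p pics; ls; python3 - <<'E'
from bench import r, read_camera
import cv2
s=r.state();print(s, r.hold_point_z)
for n in("scene","top"):
    c=read_camera(n);cv2.imwrite(f"pics/{n}0.png",c["frame"]);print(n,c["intrinsics"],c["rvec"],c["tvec"])
E
```

```text
pics
{'clock': 0.0, 'joint_positions': array([-1.31385156e+00,  1.16487172e-01,  1.44224289e+00,  3.69874195e-05,
        1.58399268e+00, -3.77889764e-02]), 'joint_velocities': array([-0.00138253,  0.00023606, -0.00051843, -0.00039363, -0.00048848,
        0.00029359]), 'joint_efforts': array([-6.13004813e-03, -7.21274543e+01, -6.22618246e+01,  7.76201882e-02,
        2.36714096e-02, -4.05424669e-05]), 'ee_pos': array([ 0.19603734, -0.64570296,  0.21791827]), 'eef_rot': array([-5.63675087e-04,  9.89160947e-01,  1.46834262e-01, -4.34109242e-05]), 'force': array([-0.45992856, -0.76538157,  0.03984492]), 'moment': array([ 0.03239708, -0.00182315,  0.00171971]), 'width': 0.09277571781430854} -0.0188
scene [[456.74184225   0.         250.75350863]
 [  0.         456.74184225 190.3564369 ]
 [  0.           0.           1.        ]] [ 1.78399372 -1.01404407  0.62387986] [-0.34882521  0.24581074  0.51778836]
top [[471.95584026   0.         253.8895498 ]
 [  0.         471.95584026 185.45843105]
 [  0.           0.           1.        ]] [ 2.15140168 -2.11657203  0.19951995] [-0.07923824  0.53461808  0.86637609]
```

View pics/scene0.png

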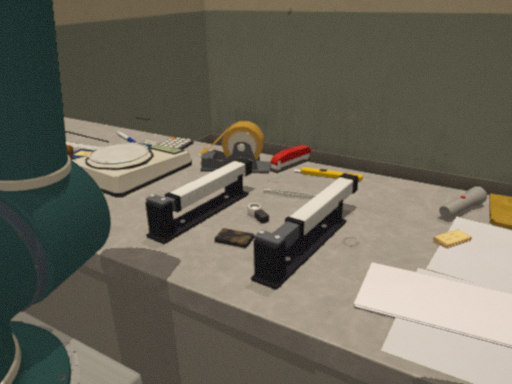

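View pics/top0.png

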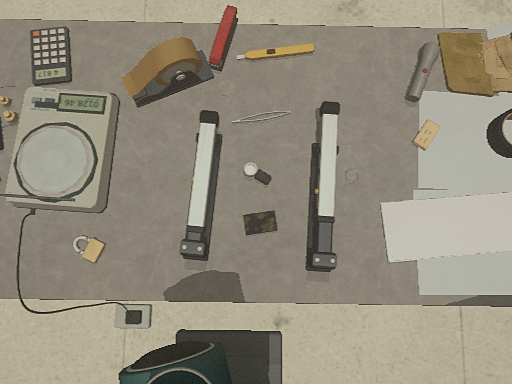

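The left leg (top view, around column 203) shows little inner tube, so it is the shorter one. The right leg, around column 328, is the longer. Next I'll measure both.

```bash
cat > h.py <<'E'
import numpy as np,cv2
def ray(c,uv,z):
    R,_=cv2.Rodrigues(np.array(c["rvec"],float));t=np.array(c["tvec"],float).ravel()
    uv=np.atleast_2d(np.array(uv,float)); d=np.c_[uv,np.ones(len(uv))]@np.linalg.inv(c["intrinsics"]).T@R
    o=-R.T@t
    return o+d*((z-o[2])/d[:,2])[:,None]
def proj(c,P): return cv2.projectPoints(np.array(P,float).reshape(-1,3),np.array(c["rvec"],float),np.array(c["tvec"],float),c["intrinsics"],None)[0].reshape(-1,2)
E
python3 - <<'E'
from bench import read_camera
from h import *
c=read_camera("top");f=c["frame"]
hsv=cv2.cvtColor(f,cv2.COLOR_BGR2HSV)
m=((hsv[...,2]>175)&(hsv[...,1]<40)).astype(np.uint8)
n,l,st,ce=cv2.connectedComponentsWithStats(m)
for i in range(1,n):
    if st[i,4]>300 and st[i,0]<360 and st[i,0]>150:
        cn=max(cv2.findContours((l==i).astype(np.uint8),0,2)[0],key=cv2.contourArea)
        b=cv2.boxPoints(cv2.minAreaRect(cn));p=ray(c,b,.073);print(st[i],b.round(1).tolist(),p.round(4).tolist())
        ms=sorted(range(4),key=lambda k:p[k,0]);a=p[ms[:2]].mean(0);d=p[ms[2:]].mean(0);print(a,d,np.linalg.norm(d-a),np.arctan2(d[1]-a[1],d[0]-a[0]))
b=((hsv[...,0]>5)&(hsv[...,0]<25)&(hsv[...,1]>100))
for x0,x1 in((180,235),(300,345)):
    ys,xs=np.nonzero(b[100:260,x0:x1]);print(list(zip(xs+x0,ys+100)))
cv2.imwrite("pics/z1.png",cv2.resize(f[95:275,170:350],None,fx=3.3,fy=3.3,interpolation=cv2.INTER_CUBIC))
s=read_camera("scene")["frame"];cv2.imwrite("pics/z2.png",cv2.resize(s[150:290,135:365],None,fx=3.4,fy=3.4,interpolation=cv2.INTER_CUBIC))
E
```

```text
[ 319  114   18  102 1446] [[318.3999938964844, 214.8000030517578], [322.6000061035156, 113.69999694824219], [337.0, 114.30000305175781], [332.79998779296875, 215.39999389648438]] [[0.4778, -0.1914, 0.073], [0.6749, -0.2012, 0.073], [0.6742, -0.2293, 0.073], [0.4772, -0.2183, 0.073]]
[ 0.4775031  -0.20482984  0.073     ] [ 0.67453493 -0.21524652  0.073     ] 0.19730698634366803 -0.0528188354677203
[ 188  123   27  104 1487] [[187.5, 224.60000610351562], [199.8000030517578, 122.30000305175781], [214.5, 124.0], [202.1999969482422, 226.3000030517578]] [[0.4556, 0.0515, 0.073], [0.6531, 0.0357, 0.073], [0.6501, 0.0074, 0.073], [0.4528, 0.0242, 0.073]]
[0.45420943 0.03784841 0.073     ] [0.65159085 0.02156743 0.073     ] 0.19805174718517 -0.08229859742894174
[(np.int64(191), np.int64(177)), (np.int64(192), np.int64(177)), (np.int64(191), np.int64(178)), (np.int64(192), np.int64(178)), (np.int64(191), np.int64(179)), (np.int64(192), np.int64(179)), (np.int64(191), np.int64(180)), (np.int64(192), np.int64(180)), (np.int64(191), np.int64(181)), (np.int64(192), np.int64(181))]
[(np.int64(317), np.int64(188)), (np.int64(315), np.int64(189)), (np.int64(316), np.int64(189)), (np.int64(317), np.int64(189)), (np.int64(318), np.int64(189)), (np.int64(315), np.int64(190)), (np.int64(316), np.int64(190)), (np.int64(317), np.int64(190)), (np.int64(318), np.int64(190)), (np.int64(315), np.int64(191)), (np.int64(316), np.int64(191)), (np.int64(317), np.int64(191)), (np.int64(318), np.int64(191)), (np.int64(315), np.int64(192)), (np.int64(316), np.int64(192)), (np.int64(317), np.int64(192)), (np.int64(315), np.int64(193)), (np.int64(316), np.int64(193)), (np.int64(317), np.int64(193))]
```

View pics/z1.png

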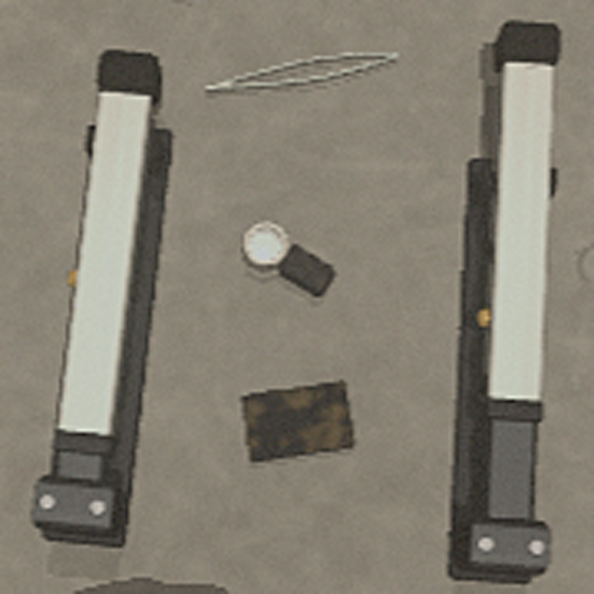

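View pics/z2.png

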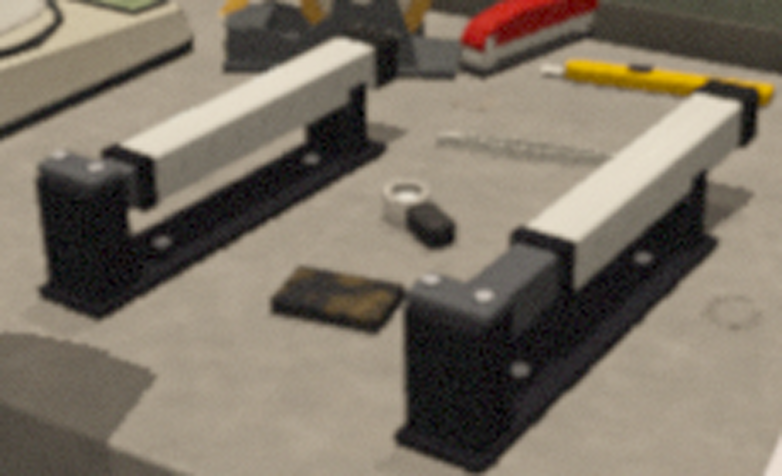

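```bash
python3 - <<'E'
from bench import read_camera,r
from h import *
from scipy.spatial.transform import Rotation as Ro
c=read_camera("top")
R,_=cv2.Rodrigues(c["rvec"]);print("cam",-R.T@c["tvec"])
print(ray(c,[[191.5,179],[316.5,190.7]],.058))
s=r.state();Rt=Ro.from_quat(np.roll(s["eef_rot"],-1)).as_matrix();print(Rt.round(3))
w=read_camera("wrist");print(w["mount"],w["intrinsics"]);
E
```

```text
cam [ 0.37570294 -0.06229303  0.94745427]
[[ 0.54448265  0.04930788  0.058     ]
 [ 0.52589029 -0.19036399  0.058     ]]
[[ 0.957  0.291 -0.   ]
 [ 0.291 -0.957  0.001]
 [ 0.    -0.001 -1.   ]]
[[-8.09360838e-04 -9.56442753e-01 -2.91918833e-01  8.20532170e-02]
 [ 9.99999672e-01 -7.71073065e-04 -2.46209970e-04  6.96437613e-04]
 [ 1.03949923e-05 -2.91918936e-01  9.56443064e-01 -1.66083886e-01]
 [ 0.00000000e+00  0.00000000e+00  0.00000000e+00  1.00000000e+00]] [[265.75793585   0.         255.92144618]
 [  0.         265.75793585 186.75676822]
 [  0.           0.           1.        ]]
```

move_arm(targets=[{"delta_pos": [2.6, -2.7, 0], "rotation": [0, 0, 0]}, {"delta_pos": [2.6, -2.7, 0], "rotation": [0, 0, 0]}, {"delta_pos": [2.6, -2.7, 0], "rotation": [0, 0, 0]}, {"delta_pos": [2.6, -2.7, 0], "rotation": [0, 0, 0]}, {"delta_pos": [2.6, -2.7, 0], "rotation": [0, 0, 0]}, {"delta_pos": [2.6, -2.7, 0], "rotation": [0, 0, 0]}, {"delta_pos": [2.6, -2.7, 0], "rotation": [0, 0, 0]}, {"delta_pos": [2.6, -2.7, 0], "rotation": [0, 0, 0]}, {"delta_pos": [2.6, -2.7, 0], "rotation": [0, 0, 0]}, {"delta_pos": [2.6, -2.7, 0], "rotation": [0, 0, 0]}], fingers=9.3)

```text
clock: 1.13
ee_pos: [0.3668, -0.3103, 0.2188]
eef_rot: [0.0, 0.989, 0.147, 0.0]
force: [0.6, -0.9, 0.1]
width: 0.0928
```

move_arm(targets=[{"delta_pos": [2.6, -2.7, 0], "rotation": [0, 0, 0]}, {"delta_pos": [2.6, -2.7, 0], "rotation": [0, 0, 0]}, {"delta_pos": [2.6, -2.7, 0], "rotation": [0, 0, 0]}, {"delta_pos": [2.6, -2.7, 0], "rotation": [0, 0, 0]}, {"delta_pos": [2.6, -2.7, 0], "rotation": [0, 0, 0]}, {"delta_pos": [2.6, -2.7, 0], "rotation": [0, 0, 0]}, {"delta_pos": [2.6, -2.7, 0], "rotation": [0, 0, 0]}, {"delta_pos": [2.6, -2.7, 0], "rotation": [0, 0, 0]}, {"delta_pos": [2.6, -2.7, 0], "rotation": [0, 0, 0]}, {"delta_pos": [2.6, -2.7, 0], "rotation": [0, 0, 0]}])

```text
clock: 1.97
ee_pos: [0.5372, 0.0239, 0.2188]
eef_rot: [0.0, 0.989, 0.147, 0.0]
force: [0.3, -0.5, -0.5]
width: 0.093
```

move_arm(targets=[{"delta_pos": [0, 0, 0], "rotation": [0, 0, 0.1]}, {"delta_pos": [0, 0, 0], "rotation": [0, 0, 0.1]}, {"delta_pos": [0, 0, 0], "rotation": [0, 0, 0.1]}, {"delta_pos": [0, 0, 0], "rotation": [0, 0, 0.077]}, {"delta_pos": [0, 0, 1.5], "rotation": [0, 0, 0]}, {"delta_pos": [0, 0, 1.5], "rotation": [0, 0, 0]}, {"delta_pos": [0, 0, 1.5], "rotation": [0, 0, 0]}, {"delta_pos": [0, 0, 0], "rotation": [0, 0, 0]}, {"delta_pos": [0, 0, 0], "rotation": [0, 0, 0]}, {"delta_pos": [0, 0, 0], "rotation": [0, 0, 0]}])

```text
clock: 2.8
ee_pos: [0.5368, 0.0218, 0.1738]
eef_rot: [-0.0, 0.999, -0.041, 0.0]
force: [0.7, -0.8, -0.4]
width: 0.0927
```

```bash
cat > look.py <<'E'
import sys
from bench import read_camera,r
from h import *
from scipy.spatial.transform import Rotation as Ro
s=r.state();w=read_camera("wrist")
Rt=Ro.from_quat(np.roll(s["eef_rot"],-1)).as_matrix()
T=np.eye(4);T[:3,:3]=Rt;T[:3,3]=s["ee_pos"]
W=np.linalg.inv(T@w["mount"]);c=dict(frame=w["frame"],intrinsics=w["intrinsics"],rvec=cv2.Rodrigues(W[:3,:3])[0].ravel(),tvec=W[:3,3])
print(s["clock"],s["ee_pos"],s["force"],s["width"],"yaw",np.arctan2(Rt[1,0],Rt[0,0]),"tilt",Rt[:,2])
f=c["frame"];hsv=cv2.cvtColor(f,cv2.COLOR_BGR2HSV)
b=((hsv[...,0]>5)&(hsv[...,0]<28)&(hsv[...,1]>100)&(hsv[...,2]>60)).astype(np.uint8)
n,l,st,ce=cv2.connectedComponentsWithStats(b)
for i in range(1,n):
    if st[i,4]>8: print(st[i],ce[i],ray(c,ce[i],.058).round(4))
cv2.imwrite(f"pics/{sys.argv[1]}.png",f)
E
python3 look.py w1
```

```text
2.8 [0.53681639 0.02183529 0.1737953 ] [ 0.65942323 -0.76232712 -0.41900929] 0.09271790061505425 yaw -0.08122948778281373 tilt [ 2.36175728e-05  8.77618359e-07 -1.00000000e+00]
[ 65   0  26  19 301] [78.37873754  6.43521595] [[0.7191 0.1702 0.058 ]]
[229 173   3  10  23] [230.2173913  177.60869565] [[0.5458 0.049  0.058 ]]
[445 172  11  11  96] [450.23958333 176.97916667] [[ 0.5268 -0.1915  0.058 ]]
[ 82 268  32  54 786] [ 93.88167939 295.59160305] [[0.406  0.2383 0.058 ]]
[399 268  32  55 815] [417.90797546 295.37423313] [[ 0.3729 -0.171   0.058 ]]
[ 232  333  280   29 6600] [380.26257576 349.46106061] [[ 0.288  -0.1282  0.058 ]]
```

View pics/w1.png

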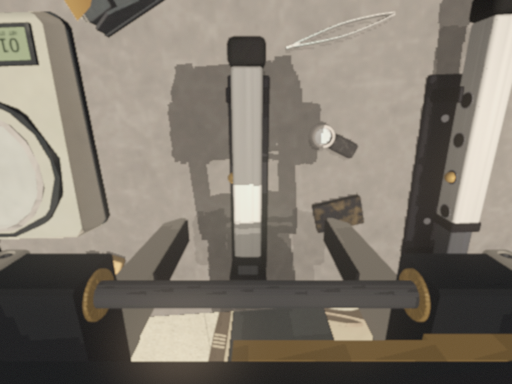

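Wrist view: button at pixel (230, 178), giving (0.546, 0.049). The top camera gave (0.5445, 0.049), so the two agree. The tube sits on the gripper's centre column. I'll centre over it and go down.

move_arm(targets=[{"delta_pos": [0.75, -0.9, 0], "rotation": [0, 0, 0]}, {"delta_pos": [0, 0, 1.5], "rotation": [0, 0, 0]}, {"delta_pos": [0, 0, 1.5], "rotation": [0, 0, 0]}, {"delta_pos": [0, 0, 1.5], "rotation": [0, 0, 0]}, {"delta_pos": [0, 0, 1.5], "rotation": [0, 0, 0]}, {"delta_pos": [0, 0, 1.5], "rotation": [0, 0, 0]}, {"delta_pos": [0, 0, 1.5], "rotation": [0, 0, 0]}, {"delta_pos": [0, 0, 1.5], "rotation": [0, 0, 0]}, {"delta_pos": [0, 0, 1.5], "rotation": [0, 0, 0]}, {"delta_pos": [0, 0, 1.5], "rotation": [0, 0, 0]}])

```text
clock: 3.68
ee_pos: [0.5458, 0.0307, 0.0385]
eef_rot: [-0.0, 0.999, -0.041, 0.001]
force: [0.7, -0.4, -0.5]
width: 0.0927
```

```bash
python3 look.py w2
```

```text
3.6833 [0.54581232 0.03073938 0.03852587] [ 0.71094685 -0.42088008 -0.54236585] 0.09266057150364247 yaw -0.08178744728303464 tilt [ 1.08818248e-03  1.14357039e-04 -9.99999401e-01]
[222 239   8  18 104] [225.81730769 248.30769231] [[0.5449 0.0491 0.058 ]]
[ 82 269  32  53 792] [ 93.79924242 295.71212121] [[0.5171 0.1399 0.058 ]]
[399 269  32  53 789] [417.81622307 295.57287706] [[ 0.4997 -0.0729  0.058 ]]
[ 231  333  281   29 6546] [380.79789184 349.58890926] [[ 0.4556 -0.0511  0.058 ]]
```

View pics/w2.png

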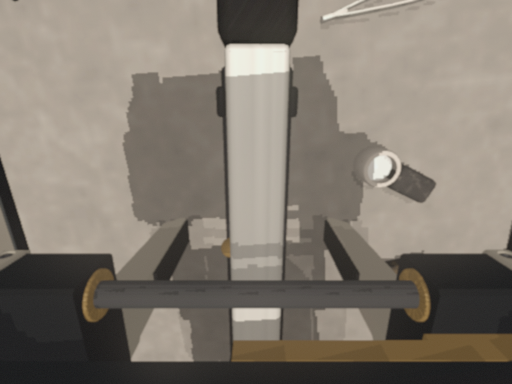

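The button is at pixel (226, 248), between the fingers. Along the leg, the tool is about 2 mm past it. I'll back off 2 mm and close.

move_arm(targets=[{"delta_pos": [-0.2, 0, 0], "rotation": [0, 0, 0]}, {"delta_pos": [0, 0, 0], "rotation": [0, 0, 0]}, {"delta_pos": [0, 0, 0], "rotation": [0, 0, 0]}, {"delta_pos": [0, 0, 0], "rotation": [0, 0, 0]}, {"delta_pos": [0, 0, 0], "rotation": [0, 0, 0]}, {"delta_pos": [0, 0, 0], "rotation": [0, 0, 0]}, {"delta_pos": [0, 0, 0], "rotation": [0, 0, 0]}, {"delta_pos": [0, 0, 0], "rotation": [0, 0, 0]}, {"delta_pos": [0, 0, 0], "rotation": [0, 0, 0]}, {"delta_pos": [0, 0, 0], "rotation": [0, 0, 0]}])

```text
clock: 4.57
ee_pos: [0.543, 0.0304, 0.0386]
eef_rot: [0.0, 0.999, -0.041, -0.0]
force: [0.1, -0.1, -0.1]
width: 0.0929
```

move_arm(targets=[{"delta_pos": [0, 0, 0], "rotation": [0, 0, 0]}, {"delta_pos": [0, 0, 0], "rotation": [0, 0, 0]}, {"delta_pos": [0, 0, 0], "rotation": [0, 0, 0]}, {"delta_pos": [0, 0, 0], "rotation": [0, 0, 0]}, {"delta_pos": [0, 0, 0], "rotation": [0, 0, 0]}, {"delta_pos": [0, 0, 0], "rotation": [0, 0, 0]}, {"delta_pos": [0, 0, 0], "rotation": [0, 0, 0]}, {"delta_pos": [0, 0, 0], "rotation": [0, 0, 0]}, {"delta_pos": [0, 0, 0], "rotation": [0, 0, 0]}, {"delta_pos": [0, 0, 0], "rotation": [0, 0, 0]}], fingers=2.0)

```text
clock: 5.4
ee_pos: [0.543, 0.0308, 0.0387]
eef_rot: [-0.0, 0.999, -0.041, 0.0]
force: [0.8, 6.5, -0.6]
width: 0.0312
```

```bash
python3 look.py w3
```

```text
5.4 [0.54303354 0.03084622 0.03867231] [ 0.75186582  6.49076226 -0.64395151] 0.031238566021677246 yaw -0.08213516218916156 tilt [ 1.33565049e-04  8.42739463e-04 -9.99999636e-01]
[194 269  13  53 371] [198.81132075 296.1212938 ] [[0.5082 0.0711 0.058 ]]
[306 269  12  53 356] [312.75561798 295.93539326] [[ 0.5022 -0.0039  0.058 ]]
[ 106  334  329   28 7525] [277.3917608  349.56916944] [[0.4586 0.0221 0.058 ]]
[ 63 345   5  16  35] [ 64.97142857 352.91428571] [[0.4679 0.1735 0.058 ]]
```

View pics/w3.png

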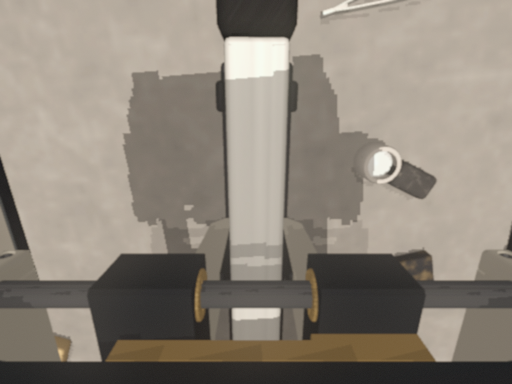

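The fingers have closed to 31 mm, with about 6 N from the button spring, so the button is nearly flush. Now I'll slide the tube outward gently.

move_arm(targets=[{"delta_pos": [0, 0, 0], "rotation": [0, 0, 0]}, {"delta_pos": [0, 0, 0], "rotation": [0, 0, 0]}, {"delta_pos": [0.2, 0, 0], "rotation": [0, 0, 0]}, {"delta_pos": [0.2, 0, 0], "rotation": [0, 0, 0]}, {"delta_pos": [0.2, 0, 0], "rotation": [0, 0, 0]}, {"delta_pos": [0.2, 0, 0], "rotation": [0, 0, 0]}, {"delta_pos": [0.2, 0, 0], "rotation": [0, 0, 0]}, {"delta_pos": [0.2, 0, 0], "rotation": [0, 0, 0]}, {"delta_pos": [0, 0, 0], "rotation": [0, 0, 0]}, {"delta_pos": [0, 0, 0], "rotation": [0, 0, 0]}])

```text
clock: 6.28
ee_pos: [0.5551, 0.0298, 0.0387]
eef_rot: [-0.0, 0.999, -0.041, 0.0]
force: [-0.2, 5.0, 0.4]
width: 0.0299
```

```bash
python3 look.py w4
```

```text
6.2833 [0.55510469 0.02983151 0.03865564] [-0.1582507   4.96689684  0.44236392] 0.029852835832361004 yaw -0.0821656523621587 tilt [ 1.58344454e-04  7.46324655e-04 -9.99999709e-01]
[196 269  13  53 357] [200.98319328 296.02521008] [[0.5202 0.0686 0.058 ]]
[304 269  13  53 357] [310.95518207 296.24369748] [[ 0.5141 -0.0037  0.058 ]]
[ 104  334  328   28 7526] [275.13446718 349.55580654] [[0.4709 0.0226 0.058 ]]
[ 60 350  11  12  46] [ 65.54347826 355.7173913 ] [[0.4774 0.1728 0.058 ]]
```

View pics/w4.png

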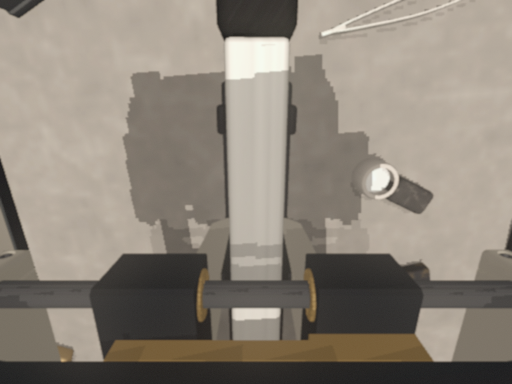

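In the wrist view the tube end is still at row 38 while the saddle lugs have moved down from about row 95 to 118. The tube is therefore travelling with the gripper, 12 mm so far. I'll continue.

move_arm(targets=[{"delta_pos": [0.3, 0, 0], "rotation": [0, 0, 0]}, {"delta_pos": [0.3, 0, 0], "rotation": [0, 0, 0]}, {"delta_pos": [0.3, 0, 0], "rotation": [0, 0, 0]}, {"delta_pos": [0.3, 0, 0], "rotation": [0, 0, 0]}, {"delta_pos": [0.3, 0, 0], "rotation": [0, 0, 0]}, {"delta_pos": [0.3, 0, 0], "rotation": [0, 0, 0]}, {"delta_pos": [0.3, 0, 0], "rotation": [0, 0, 0]}, {"delta_pos": [0.3, 0, 0], "rotation": [0, 0, 0]}, {"delta_pos": [0.2, 0, 0], "rotation": [0, 0, 0]}, {"delta_pos": [0, 0, 0], "rotation": [0, 0, 0]}])

```text
clock: 7.17
ee_pos: [0.5815, 0.0275, 0.0387]
eef_rot: [-0.0, 0.999, -0.041, 0.0]
force: [6.5, 5.1, -3.4]
width: 0.0303
```

move_arm(targets=[{"delta_pos": [0.05, 0, 0], "rotation": [0, 0, 0]}, {"delta_pos": [0.05, 0, 0], "rotation": [0, 0, 0]}, {"delta_pos": [0.05, 0, 0], "rotation": [0, 0, 0]}, {"delta_pos": [0.05, 0, 0], "rotation": [0, 0, 0]}, {"delta_pos": [0.05, 0, 0], "rotation": [0, 0, 0]}, {"delta_pos": [0, 0, 0], "rotation": [0, 0, 0]}, {"delta_pos": [0, 0, 0], "rotation": [0, 0, 0]}, {"delta_pos": [0, 0, 0], "rotation": [0, 0, 0]}, {"delta_pos": [0, 0, 0], "rotation": [0, 0, 0]}, {"delta_pos": [0, 0, 0], "rotation": [0, 0, 0]}])

```text
clock: 8.0
ee_pos: [0.5835, 0.0274, 0.0387]
eef_rot: [-0.0, 0.999, -0.041, 0.0]
force: [0.5, 5.4, 0.9]
width: 0.0299
```

```bash
python3 look.py w5
```

```text
8.0 [0.58346189 0.02737941 0.03865633] [0.48515303 5.43649853 0.9261402 ] 0.029853131198165166 yaw -0.08218156651706136 tilt [ 1.41654169e-04  5.12454285e-04 -9.99999859e-01]
[196 269  12  53 360] [200.85833333 296.13611111] [[0.5485 0.0663 0.058 ]]
[304 269  13  53 365] [310.94794521 296.08493151] [[ 0.5426 -0.0062  0.058 ]]
[ 105  334  328   28 7522] [275.29207658 349.55756448] [[0.4992 0.0201 0.058 ]]
```

View pics/w5.png

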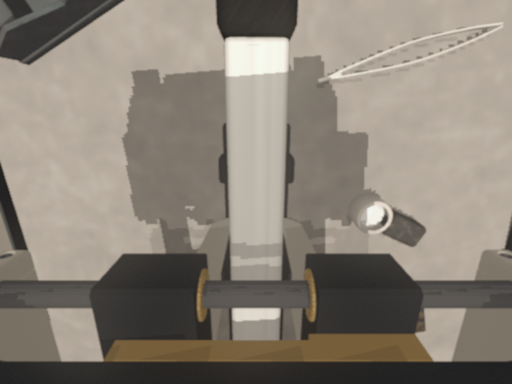

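The gripper has moved 40.6 mm with no resistance. I'll push on gently to feel whether the lock has engaged.

move_arm(targets=[{"delta_pos": [0.05, 0, 0], "rotation": [0, 0, 0]}, {"delta_pos": [0.05, 0, 0], "rotation": [0, 0, 0]}, {"delta_pos": [0.05, 0, 0], "rotation": [0, 0, 0]}, {"delta_pos": [0, 0, 0], "rotation": [0, 0, 0]}, {"delta_pos": [0, 0, 0], "rotation": [0, 0, 0]}, {"delta_pos": [0, 0, 0], "rotation": [0, 0, 0]}, {"delta_pos": [0, 0, 0], "rotation": [0, 0, 0]}, {"delta_pos": [0, 0, 0], "rotation": [0, 0, 0]}, {"delta_pos": [0, 0, 0], "rotation": [0, 0, 0]}, {"delta_pos": [0, 0, 0], "rotation": [0, 0, 0]}])

```text
clock: 8.88
ee_pos: [0.5849, 0.0272, 0.0386]
eef_rot: [-0.0, 0.999, -0.041, 0.0]
force: [0.5, 5.8, 0.0]
width: 0.0298
```

```bash
python3 look.py w6; python3 - <<'E'
from bench import read_camera
from h import *
f=read_camera("top")["frame"]
cv2.imwrite("pics/t6.png",cv2.resize(f[95:275,150:350],None,fx=3.3,fy=3.3,interpolation=cv2.INTER_CUBIC))
E
```

```text
8.8833 [0.58494129 0.02724401 0.03862404] [0.46998691 5.78534128 0.02703756] 0.029786007844327545 yaw -0.08213673537224826 tilt [ 6.38152677e-05  4.79029213e-04 -9.99999883e-01]
[196 269  13  53 361] [200.80886427 296.40443213] [[0.5498 0.0662 0.058 ]]
[304 269  13  53 363] [310.90633609 296.1046832 ] [[ 0.5441 -0.0063  0.058 ]]
[ 104  333  328   29 7527] [275.16460741 349.55759267] [[0.5007 0.02   0.058 ]]
```

View pics/t6.png

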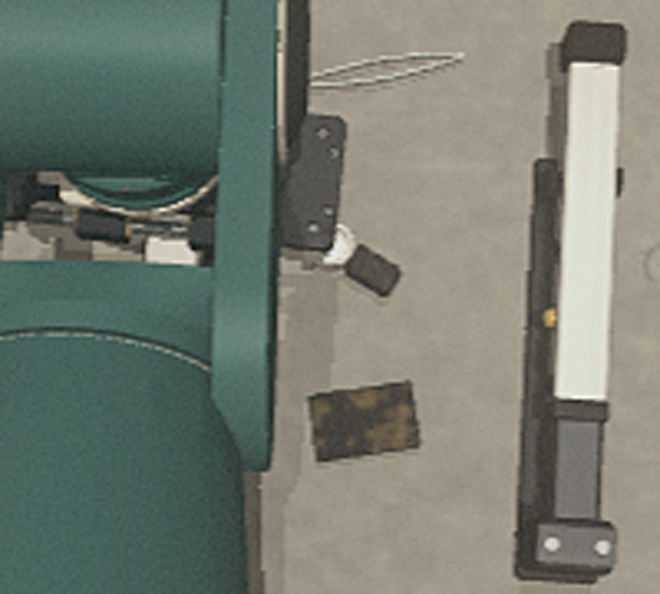

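```bash
python3 - <<'E'
from h import *
for n in("w2","w3","w4","w5","w6"):
    g=cv2.cvtColor(cv2.imread(f"pics/{n}.png"),6)[20:60,245:270].mean(1)
    d=np.clip(np.diff(g),0,None);print(n,(d*np.arange(39)).sum()/d.sum()+20.5, d.argmax()+20,g[10:28].round(0))
E
```

```text
w2 43.661094860008355 43 [ 54.  53.  53.  53.  54.  54.  53.  53.  53.  53.  51.  49.  48. 104.
 175. 202. 213. 222.]
w3 37.221848910608834 36 [ 57.  57.  56.  55.  53.  51.  89. 160. 204. 221. 231. 239. 245. 246.
 246. 246. 246. 246.]
w4 37.38570852650676 36 [ 56.  56.  55.  53.  52.  50.  84. 154. 201. 220. 230. 238. 244. 245.
 242. 242. 244. 245.]
w5 37.32097288676236 36 [ 56.  56.  55.  51.  48.  49.  89. 160. 202. 219. 229. 237. 243. 243.
 240. 242. 244. 245.]
w6 37.21251018744906 36 [ 55.  55.  55.  52.  50.  50.  89. 160. 202. 219. 229. 237. 243. 244.
 244. 244. 244. 244.]
```

The tube hasn't slipped in the grip: its end stayed at row 37.2 to 37.4, so it has travelled about 42 mm. I'll open, lift and look at the button.

move_arm(targets=[{"delta_pos": [0, 0, 0], "rotation": [0, 0, 0]}, {"delta_pos": [0, 0, 0], "rotation": [0, 0, 0]}, {"delta_pos": [0, 0, 0], "rotation": [0, 0, 0]}, {"delta_pos": [0, 0, 0], "rotation": [0, 0, 0]}, {"delta_pos": [0, 0, 0], "rotation": [0, 0, 0]}, {"delta_pos": [0, 0, 0], "rotation": [0, 0, 0]}, {"delta_pos": [0, 0, 0], "rotation": [0, 0, 0]}, {"delta_pos": [0, 0, 0], "rotation": [0, 0, 0]}, {"delta_pos": [0, 0, -2], "rotation": [0, 0, 0]}, {"delta_pos": [0, 0, -2], "rotation": [0, 0, 0]}], fingers=9.3)

```text
clock: 9.82
ee_pos: [0.5841, 0.027, 0.078]
eef_rot: [0.0, 0.999, -0.041, -0.001]
force: [-0.2, -0.0, 0.4]
width: 0.0908
```

move_arm(targets=[{"delta_pos": [0, 0, -2], "rotation": [0, 0, 0]}, {"delta_pos": [0, 0, -2], "rotation": [0, 0, 0]}, {"delta_pos": [0, 0, -2], "rotation": [0, 0, 0]}, {"delta_pos": [-2, 0, 0], "rotation": [0, 0, 0]}, {"delta_pos": [-2, 0, 0], "rotation": [0, 0, 0]}, {"delta_pos": [-2, 0, 0], "rotation": [0, 0, 0]}, {"delta_pos": [-2, 0, 0], "rotation": [0, 0, 0]}, {"delta_pos": [-2, 0, 0], "rotation": [0, 0, 0]}, {"delta_pos": [0, 0, 0], "rotation": [0, 0, 0]}, {"delta_pos": [0, 0, 0], "rotation": [0, 0, 0]}])

```text
clock: 10.65
ee_pos: [0.485, 0.0353, 0.1391]
eef_rot: [-0.0, 0.999, -0.041, 0.001]
force: [-0.2, 0.2, 0.2]
width: 0.0929
```

```bash
python3 look.py w7; python3 - <<'E'
import cv2
f=cv2.imread("pics/w7.png");cv2.imwrite("pics/w7z.png",cv2.resize(f[30:230,170:340],None,fx=3,fy=3,interpolation=cv2.INTER_CUBIC))
E
```

```text
10.65 [0.48501512 0.03525526 0.13912092] [-0.2309287   0.15862139  0.17159557] 0.09293058000495966 yaw -0.08198031929929747 tilt [ 1.28407585e-03  3.73080008e-05 -9.99999175e-01]
[492 124  15  14 167] [499.26946108 130.66467066] [[ 0.5269 -0.1917  0.058 ]]
[233 126   5  12  52] [235.26923077 131.5       ] [[0.5461 0.0487 0.058 ]]
[ 82 268  32  54 801] [ 93.88764045 295.34581773] [[0.3811 0.2241 0.058 ]]
[399 268  32  55 797] [417.85194479 295.57716437] [[ 0.3512 -0.1345  0.058 ]]
[ 232  333  280   29 6610] [380.21482602 349.44886536] [[ 0.2772 -0.0969  0.058 ]]
```

View pics/w7z.png

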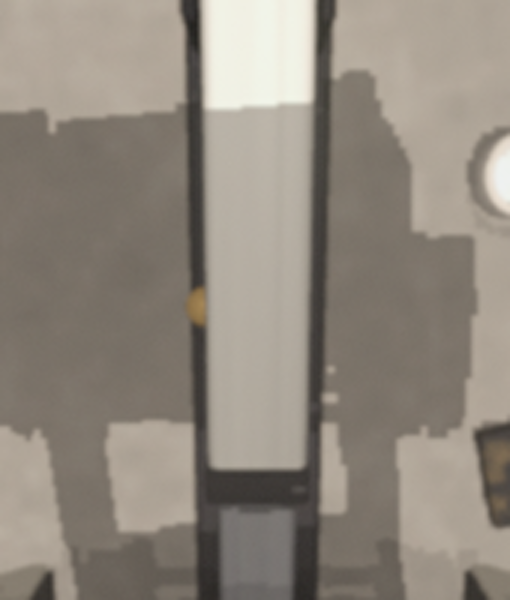

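The button is out again: pixel (235, 131), giving (0.546, 0.0487), the same as at the start. I'll clear the top view and check the travel.

move_arm(targets=[{"delta_pos": [0, 0, -3], "rotation": [0, 0, 0]}, {"delta_pos": [0, 0, -3], "rotation": [0, 0, 0]}, {"delta_pos": [-1, 3, -1], "rotation": [0, 0, 0]}, {"delta_pos": [-1, 3, 0], "rotation": [0, 0, 0]}, {"delta_pos": [-1, 3, 0], "rotation": [0, 0, 0]}, {"delta_pos": [0, 3, 0], "rotation": [0, 0, 0]}, {"delta_pos": [0, 3, 0], "rotation": [0, 0, 0]}, {"delta_pos": [0, 3, 0], "rotation": [0, 0, 0]}, {"delta_pos": [0, 3, 0], "rotation": [0, 0, 0]}, {"delta_pos": [0, 3, 0], "rotation": [0, 0, 0]}])

```text
clock: 11.53
ee_pos: [0.4358, -0.2035, 0.2087]
eef_rot: [0.0, 0.999, -0.041, 0.0]
force: [0.5, 1.2, -0.5]
width: 0.093
```

move_arm(targets=[{"delta_pos": [0, 3, 0], "rotation": [0, 0, 0]}, {"delta_pos": [0, 3, 0], "rotation": [0, 0, 0]}, {"delta_pos": [0, 3, 0], "rotation": [0, 0, 0]}, {"delta_pos": [0, 3, 0], "rotation": [0, 0, 0]}, {"delta_pos": [0, 3, 0], "rotation": [0, 0, 0]}, {"delta_pos": [0, 3, 0], "rotation": [0, 0, 0]}, {"delta_pos": [0, 3, 0], "rotation": [0, 0, 0]}, {"delta_pos": [0, 3, 0], "rotation": [0, 0, 0]}, {"delta_pos": [0, 0, 0], "rotation": [0, 0, 0]}, {"delta_pos": [0, 0, 0], "rotation": [0, 0, 0]}])

```text
clock: 12.37
ee_pos: [0.4158, -0.4423, 0.2076]
eef_rot: [-0.001, 0.999, -0.042, -0.001]
force: [-0.3, 0.9, 0.0]
width: 0.093
```

```bash
python3 - <<'E'
from bench import read_camera,r
from h import *
print(r.state()["clock"],r.state()["force"])
c=read_camera("top");f=c["frame"]
hsv=cv2.cvtColor(f,cv2.COLOR_BGR2HSV)
m=((hsv[...,2]>175)&(hsv[...,1]<40)).astype(np.uint8)
n,l,st,ce=cv2.connectedComponentsWithStats(m)
for i in range(1,n):
    if st[i,4]>300 and 150<st[i,0]<360:
        cn=max(cv2.findContours((l==i).astype(np.uint8),0,2)[0],key=cv2.contourArea)
        b=cv2.boxPoints(cv2.minAreaRect(cn));p=ray(c,b,.073)
        ms=sorted(range(4),key=lambda k:p[k,0]);print(st[i],p[ms[:2]].mean(0),p[ms[2:]].mean(0))
b=((hsv[...,0]>5)&(hsv[...,0]<25)&(hsv[...,1]>100))
ys,xs=np.nonzero(b[100:260,180:235]);print(list(zip((xs+180).tolist(),(ys+100).tolist())))
cv2.imwrite("pics/t8.png",cv2.resize(f[85:275,150:350],None,fx=3,fy=3,interpolation=cv2.INTER_CUBIC))
E
```

```text
12.3667 [-0.26434533  0.9060225   0.00933843]
[ 191  102   26  102 1465] [0.4963389  0.03440044 0.073     ] [0.69384253 0.01787424 0.073     ]
[ 318  114   20  102 1463] [ 0.47730756 -0.20444488  0.073     ] [ 0.67460975 -0.21603003  0.073     ]
[(191, 177), (192, 177), (191, 178), (192, 178), (191, 179), (192, 179), (191, 180), (192, 180), (191, 181), (192, 181)]
```

View pics/t8.png

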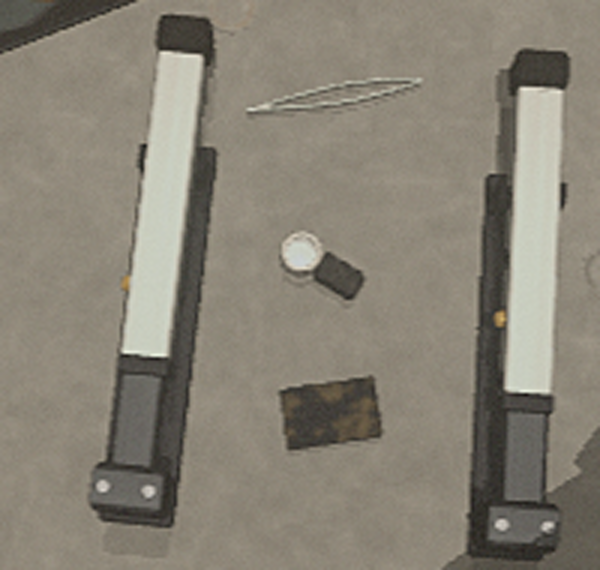

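The button's colour mask matches its starting pixels exactly. The short leg's tube has moved 42 mm and the long leg hasn't moved. I'm handing in.

```bash
python3 -c "
from bench import ticket
print(ticket.hand_in())"
```

```text
the job is handed in; nothing more can be done
None
```

I set the shorter (left) leg out by one hole and handed the job in at about 12.4 s of the 29 s. I pinched its tube and button together, slid the tube outward with the gripper, then released it and moved the arm clear.

**Last checks:**
- **Travel:** the top camera puts the short tube 42 mm out, and the gripper's own movement agrees. That is inside the 36 to 44 mm window, but about 2 mm past the nominal 40 mm. Most of that fits the 1.5 mm of play plus measurement error.
- **Button:** it stands out again. It covers the same pixels in the top view as at the start, and the wrist camera places it within about 0.5 mm of its start position.
- **Longer leg:** its tube ends are within 0.3 mm of where they started.
- **Robot:** it is clear of everything, with the gripper open and the force reading below about 1 N.

**Not confirmed by feel:** my last 1.5 mm push to test the lock met no clear resistance (about 0.5 N). That the button has caught in the hole rests on the camera views, not on a force reading.

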